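Lay the casting mould down at the filling station

TASK

The aluminium casting mould stands on end on the steel plate, and one of its two broad faces has a row of three filling holes. With the fingertips, push it over so that it lies flat on the plate with the filling holes facing up, then push it along the plate until the end that was its top sits squarely against the stop bar. Do not pick the mould up, and leave everything else where it is.

Things in the scene. Friction and masses are not known exactly. Their poses are not given: they have to be found in the camera images.
- mould: loose aluminium casting mould, a block 45 mm thick (x), 80 mm wide (y), 130 mm long (z), 0.55 to 0.9 kg. Origin: centre of the end face it stands on at the start, 6 mm above the table (28.5 mm once lying flat). z points to its other end, up at the start. -x points out of the broad face with the row of three round filling holes (dark, 24 mm rims), which at the start looks roughly towards the robot
- mould_top (a point): centre of the mould's other end face (its top at the start), 130 mm along z from its origin. Pushed high on the face with the holes, the mould tips about its far lower edge with little sliding, and falls over by itself once it leans about 20 degrees
- heel (a point): middle of the mould's lower edge on the side without holes, 22.5 mm along x from its origin: the edge it tips about, which stays down on the plate, 6 mm above the table, all through the job
- plate: fixed steel plate 320 x 320 x 6 mm on the table. Origin: centre of its underside; x points away from the robot to the stop bar, z up. The stop bar is a fixed dark steel bar along y, 240 mm long, 18 mm thick, top 36 mm above the table, near face at x = 135 mm. The mould stands at about x = -70 mm on the plate
- stop (a point): middle of the stop bar's near face, 28.5 mm above the table (the mid-height of the lying mould); axes as the plate's
- jar: small lidded jar, 38 mm diameter, 55 mm tall, standing on the plate beside the mould; bystander. Origin: centre of its underside
- spacer: plain aluminium block 30 x 30 x 65 mm standing on the plate on the other side (may be swapped with the jar); bystander. Origin: centre of its underside
- beaker: glass beaker, 68 mm diameter, 85 mm tall, on the table; bystander. Origin: centre of its underside
- spatula: steel spatula about 190 mm long lying on the table; bystander
- wrench: wrench about 160 mm long lying on the table; bystander
- weight: knobbed brass weight, 40 mm diameter, 55 mm tall, on the table; bystander. Origin: centre of its underside

How it is judged:
On the way, in this order (a step that is already met when the one before it is completed fails the run):
1. the mould lies flat on the plate, filling holes up (angle between mould's own x axis and vertical above 3.06 rad and height (world z) of mould below 0.034 m), for 0.2 s.
2. its former top end is squarely against the stop bar (all of step 1 and x of mould_top in the frame of stop above -0.006 m and angle between the z axis of mould and the x axis of plate, either way round below 0.08 rad and y of mould_top in the frame of stop between -0.1 and 0.1 m), for 0.2 s.
At the end, for the whole second after the job is handed in: The mould lies at rest flat on the plate (within 4.5 degrees), filling holes up, with the end that was its top against the stop bar: that end's centre within 6 mm of the bar's near face and within 100 mm of the bar's middle, the mould's length within 4.5 degrees of square to the bar (all of step 2 and linear speed of mould below 0.01 m/s and angular speed of mould below 0.05 rad/s); the robot touches nothing.
It fails at once if the mould is lifted: its heel edge, the one it tips about, comes more than 12 mm off the plate (height (world z) of heel above 0.018 m).
It fails at once if a bystander is moved more than 15 mm (distance of any of jar, spacer, beaker, spatula, wrench, weight from where it was at the start of the episode above 0.015 m).
It also fails if it takes over 48 s, if anything falls off the work surface, if the arm or the gripper's body presses on something with over 40 N, if the wrist force passes 120 N, or if a joint passes its speed limit or range.

ROBOT

A 6-joint arm with a two-finger parallel gripper is mounted at the origin on the work surface. World frame = base frame: x ahead of the robot, y to its left, z up, the work surface at z = 0. Lengths are in m, angles in rad, forces in N, time in s.
With the tool pointing down it reaches from about 0.35 to 0.925 m from the base axis. Payload 6.4 kg.
Tool frame: the origin (TCP) lies at the very end of the fingers, on their centre line; the grasp point (between the pads) lies 19 mm behind it; z points along the fingers, y is the line along which they close (so a half turn about z gives the same grasp; the last joint's range is limited). The gripper opens to 85 mm and grips with 20 to 120 N. Pads are 22 mm wide; open, the fingers measure 114 mm over their backs; the gripper's body (76 mm by 85 mm) begins 54 mm behind the grasp point. The pads swing forward as they close: fully open they stand 13 mm farther back than shut.
Start: joints at [-1.362, 0.245, 1.558, -0, 1.339, -0.174], TCP at [0.243, -0.603, 0.231] pointing down, gripper open.
Joint ranges: [-3.13, 3.13], [-1.02, 2.26], [0.13, 2.54], [-0.95, 4.09], [0.21, 2.88], [-2.74, 2.74]. Speed limits (rad/s): [2.57, 2.57, 3.14, 3.14, 3.14, 3.14].

INTERFACE

Orientations are given as a unit quaternion [x, y, z, w].
In Python, from station import get_obs, cams, arm, look_for gives the robot as it stands.
- The arm moves only by the tool jog_arm, never from a script. Its argument "plan" is a list of rows, each an object with "translation": the shift along the world's x, y, z in mm, a list of three; "turn": the turn, a rotation vector about the world's x, y, z in degrees, a list of three; "claw": the opening, from 0 (shut) to 1 (fully open). In form: [{"translation": [dx, dy, dz], "turn": [rx, ry, rz], "claw": claw}, ...]. A call has 1 to 20 rows; each row shifts and turns the commanded pose from where the row before left it; what a row does not reach is not made up. A row lasts 1/8 s, in which the tool goes at most 62.5 mm and 10.7 degrees, less where a joint would pass 70% of its speed; a pose out of reach is approached as far as the arm can. A call is refused whole if a number of a shift passes 62.5 or a number of a turn 10.7, either way. A call with a gripper value outside its range is refused whole. The fingers move at their own pace and stop on an object; the grip force is fixed at half the most. Time passes only in rows, so rows that do not move let the fingers close. It gives the time, the measured TCP pose, the force, the opening and the grip force at its end, in the units of the state.
- get_obs(): the state, without advancing time (a new reading comes with each control period).
- cams.snapshot(name): name is "side" or "top" or "wrist"; returns the picture (400x640x3 uint8, red, green, blue); there is no depth.
- cams.camera_info(name): a dict with "fx", "fy", "cx", "cy" (pixels), "T" (4x4, takes a point from camera to world coordinates). Camera axes: x right, y down, z forward; pixel columns grow to the right and rows downward; lengths in m; the calibration is good to about 2 mm. A picture is of the moment at which its call begins: read the wrist's pose just before it. camera_info takes no time and is no camera call; for the wrist camera it gives the pose at the moment of the call.
- arm.finish_job(): hands the job in; it is judged then, once.
Trained networks look in the newest picture that a camera, given by its name, has taken for a name from the list of things; names that differ only in an ending like _2 or _b are one class to them, and where a whole thing is asked for, a point or a joint stands for the part that bears it (a point fixed in the world has none). Each returns a list of dicts, best first, with "confidence" (0 to 1); they miss things now and then, are a little off and sometimes report something else, mostly with a low value. They report only what shows in the picture. A call takes as long as a camera call.
- look_for(camera, name): "rect" ([centre column, centre row, width, height] in pixels, round what is visible of it).
The state is a dict: "time": time; "qpos": joint angles; "joint_velocities": joint speeds; "tau": joint torques, N m; "ee_pos": TCP position; "tcp_rot": TCP orientation; "contact_force": force on the tool from outside, world axes, zero at the start; "torque": the same for the moment, N m; "finger_gap": finger opening in m; "grasp_force": force on a finger pad.
Only numpy, scipy, OpenCV 4.12 (cv2) and the standard library are available. Lean on these libraries where they do the work, as an engineer would, in place of code of your own. Each camera call takes 0.05 s, during which the arm holds its last target. There are 200 camera calls.

## Working session

There is one attempt and no reset: what is moved stays moved. The work goes in short steps, Python scripts to look and compute and a tool call to move; the robot and the scene stay as the last step left them, time stands still between calls to the robot, and variables do not carry over. Pictures are saved under pics/ and viewed, at most 10 in all, crops included, and the job is handed in when it is done.

Besides the shell and the picture viewer there is one more tool, called after "Request:" in YAML: its name, and indented under it one key for each argument. jog_arm: Moves the arm, as the interface text tells. Its arguments: {"type":"object","properties":{"plan":{"type":"array","items":{"type":"object","properties":{"translation":{"type":"array","items":{"type":"number"}},"turn":{"type":"array","items":{"type":"number"}},"claw":{"type":"number"}}}}},"required":["plan"]}

```bash
mkdir -p pics
cat > h.py <<'E'
import numpy as np,cv2
from station import get_obs,cams,arm,look_for
def ray(c,u,v,z):
    i=cams.camera_info(c);T=np.array(i["T"]);d=T[:3,:3]@np.array([(u-i["cx"])/i["fx"],(v-i["cy"])/i["fy"],1]);o=T[:3,3]
    return o+d*(z-o[2])/d[2]
def proj(c,p):
    i=cams.camera_info(c);T=np.array(i["T"]);q=T[:3,:3].T@(np.array(p)-T[:3,3])
    return np.array([i["cx"]+i["fx"]*q[0]/q[2],i["cy"]+i["fy"]*q[1]/q[2]])
def snap(c,n):
    im=cams.snapshot(c);cv2.imwrite(f"pics/{n}.png",im[:,:,::-1]);return im
E
python3 - <<'E'
from h import *
o=get_obs();print(o["time"],o["ee_pos"],o["tcp_rot"])
a=snap("top","t0");b=snap("side","s0")
for c in("top","side"):
    print(c,np.round(cams.camera_info(c)["T"],3).tolist(),cams.camera_info(c)["fx"])
    for n in("mould","plate","jar","spacer","beaker","weight"):
        r=look_for(c,n)[:2];print(n,[(np.round(x["rect"],1).tolist(),round(x["confidence"],2)) for x in r])
cv2.imwrite("pics/both0.png",cv2.resize(np.vstack([a,b]),(480,600))[:,:,::-1])
E
```

```text
0.0 [ 0.24266212 -0.60241945  0.23018373] [ 9.81739864e-01  1.90226021e-01 -1.55527913e-05 -9.48596497e-04]
top [[0.013, -0.995, 0.102, 0.502], [-1.0, -0.011, 0.014, 0.033], [-0.013, -0.102, -0.995, 1.013], [0.0, 0.0, 0.0, 1.0]] 424.2106576216629
mould [([352.2, 224.3, 41.8, 27.2], 0.86), ([244.1, 242.0, 33.8, 67.8], 0.47)]
plate [([352.3, 200.3, 149.0, 150.7], 0.78)]
jar [([293.9, 195.8, 14.1, 16.1], 0.78)]
spacer [([414.1, 191.4, 25.1, 13.0], 0.86)]
beaker [([244.6, 168.2, 34.9, 30.8], 0.57), ([354.8, 224.2, 41.3, 26.7], 0.47)]
weight [([448.5, 201.8, 24.3, 16.3], 0.56)]
side [[1.0, 0.003, 0.021, 0.563], [-0.015, -0.572, 0.82, -0.925], [0.015, -0.82, -0.572, 0.75], [0.0, 0.0, 0.0, 1.0]] 485.55519934946
mould [([303.5, 215.9, 28.2, 64.1], 0.92)]
plate [([325.9, 246.3, 148.8, 101.7], 0.75)]
jar [([333.6, 196.4, 13.0, 22.7], 0.65)]
spacer [([339.2, 271.0, 20.3, 35.0], 0.65)]
beaker [([352.0, 169.8, 22.2, 38.7], 0.77)]
weight [([336.9, 307.9, 19.9, 31.9], 0.6)]
```

View pics/t0.png

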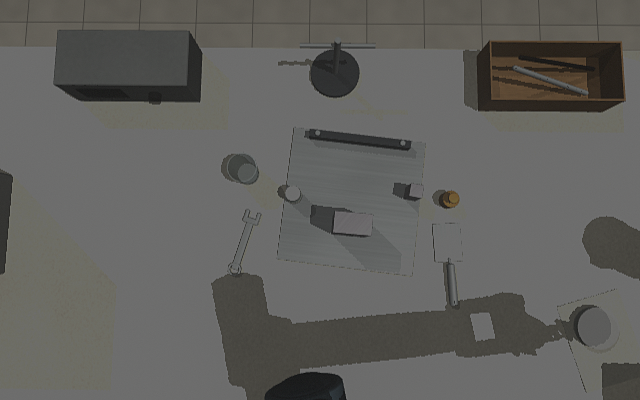

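View pics/s0.png

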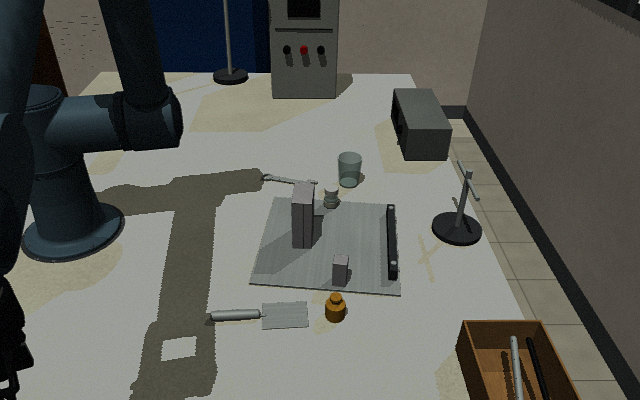

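The top view shows the plate (corners ≈ (293,128), (425,142), (411,276), (277,260)), the bar along its far edge, the mould at (352,223), the jar at (292,193) and the spacer at (414,191). I'll take an enlarged crop for yaw.

Run:
```python
from h import *
a=cv2.imread("pics/t0.png")[115:285,265:465]
cv2.imwrite("pics/t0c.png",cv2.convertScaleAbs(cv2.resize(a,(700,595),interpolation=cv2.INTER_CUBIC),alpha=1.6))
for n,u,v,z in [("c0",293,128,.006),("c1",425,142,.006),("c2",411,276,.006),("c3",277,260,.006),("jar",292,193,.06),("spc",416,191,.071)]: print(n,ray("top",u,v,z).round(3))
```

```text
c0 [0.79  0.099 0.006]
c1 [ 0.759 -0.22   0.006]
c2 [ 0.439 -0.183  0.006]
c3 [0.472 0.131 0.006]
jar [0.624 0.095 0.06 ]
spc [ 0.63  -0.182  0.071]
```

View pics/t0c.png

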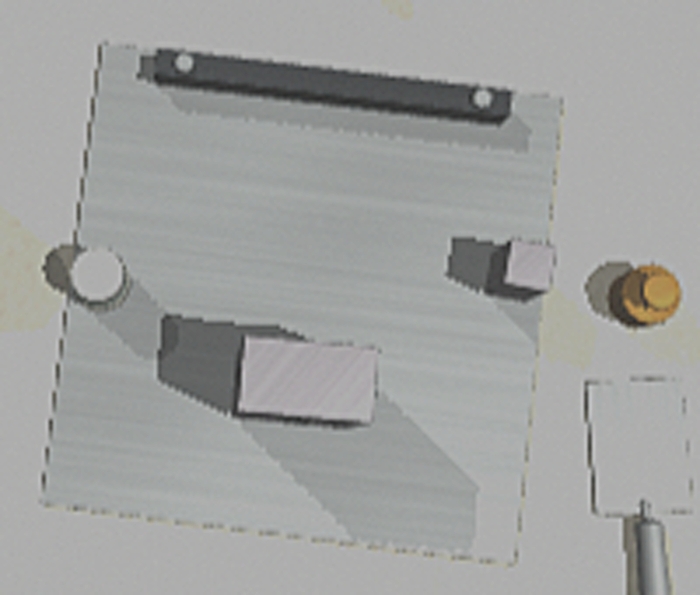

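The crop shows the mould's top face, corners ≈ (246,337), (378,347), (372,424), (240,411), with a clear run to the bar. The mould is nearly parallel to the plate.

Run:
```python
from h import *
P=np.array([ray("top",265+u/3.5,115+v/3.5,.136) for u,v in [(246,337),(378,347),(372,424),(240,411)]])
print(P.round(4),P.mean(0).round(4))
Q=np.array([ray("top",265+u/3.5,115+v/3.5,.006) for u,v in [(103,43),(561,97),(515,565),(43,505)]])
print(Q.mean(0).round(4))
y=lambda d:np.degrees(np.arctan2(d[1],d[0]))
print("plate yaw",y((Q[0]-Q[3])+(Q[1]-Q[2])),y(Q[0]-Q[1])-90,y(Q[3]-Q[2])-90)
print("mould yaw",y((P[0]-P[3])+(P[1]-P[2])),y(P[0]-P[1])-90,y(P[3]-P[2])-90)
B=[ray("top",265+u/3.5,115+v/3.5,.036) for u,v in[(157,84),(510,122)]];print(B,y(B[0]-B[1])-90)
B=[ray("top",265+u/3.5,115+v/3.5,.036) for u,v in[(160,49),(513,92)]];print(B,y(B[0]-B[1])-90)
# side check: lower-edge corners of mould
print([proj("side",p).round(1) for p in P])
i=cams.camera_info("wrist");print(np.round(i["T"],3),i["fx"]);print(get_obs()["ee_pos"])
```

```text
[[ 5.771e-01 -2.000e-04  1.360e-01]
 [ 5.721e-01 -7.820e-02  1.360e-01]
 [ 5.267e-01 -7.460e-02  1.360e-01]
 [ 5.333e-01  3.000e-03  1.360e-01]] [ 0.5523 -0.0375  0.136 ]
[ 0.615 -0.045  0.006]
plate yaw -6.252771406654955 -6.354580796649458 -6.41491733983338
mould yaw -4.348461848686328 -3.679241578442401 -4.911637678241917
[array([0.7556144 , 0.05712896, 0.036     ]), array([ 0.73192033, -0.17906563,  0.036     ])] -5.728512553062089
[array([0.77970722, 0.05543841, 0.036     ]), array([ 0.75239764, -0.18128143,  0.036     ])] -6.580929804416499
[array([313.1, 183.7]), array([311.1, 203.7]), array([290. , 202.7]), array([294. , 182.8])]
[[ 0.375 -0.878 -0.297  0.32 ]
 [-0.927 -0.354 -0.122 -0.572]
 [ 0.002  0.321 -0.947  0.375]
 [ 0.     0.     0.     1.   ]] 358.16051785740746
[ 0.24278574 -0.60296732  0.23130757]
```

Request:
jog_arm:
  plan:
    - {"translation":[20,48,0],"turn":[0,0,-3],"claw":0.5}
    - {"translation":[20,48,0],"turn":[0,0,-3],"claw":0.5}
    - {"translation":[20,48,0],"turn":[0,0,-3],"claw":0.5}
    - {"translation":[20,48,0],"turn":[0,0,-3],"claw":0.5}
    - {"translation":[20,48,0],"turn":[0,0,-3],"claw":0.5}
    - {"translation":[20,48,0],"turn":[0,0,-3],"claw":0.5}
    - {"translation":[20,48,0],"turn":[0,0,-3],"claw":0.5}
    - {"translation":[20,48,0],"turn":[0,0,-3],"claw":0.5}
    - {"translation":[20,48,0],"turn":[0,0,-2.5],"claw":0.5}
    - {"translation":[20,48,0],"turn":[0,0,0],"claw":0.5}
    - {"translation":[20,48,0],"turn":[0,0,0],"claw":0.5}
    - {"translation":[20,43,0],"turn":[0,0,0],"claw":0.5}
    - {"translation":[0,0,-40],"turn":[0,0,0],"claw":0.5}
    - {"translation":[0,0,-40],"turn":[0,0,0],"claw":0.5}
    - {"translation":[0,0,-35],"turn":[0,0,0],"claw":0.5}
    - {"translation":[0,0,0],"turn":[0,0,0],"claw":0.5}
    - {"translation":[0,0,0],"turn":[0,0,0],"claw":0.5}

```text
time: 2.82
ee_pos: [0.4838, -0.0323, 0.1178]
tcp_rot: [0.999, -0.04, 0.001, 0.0]
contact_force: [0.5, -0.5, 1.0]
finger_gap: 0.0425
grasp_force: 0.0
```

Run:
```python
from h import *
o=get_obs();print(o["time"],o["ee_pos"],o["tcp_rot"],o["finger_gap"],o["contact_force"])
s=snap("side","s1");cv2.imwrite("pics/s1c.png",cv2.resize(cv2.convertScaleAbs(s[100:320,180:440,::-1],alpha=1.6),(700,592)))
```

```text
2.825 [ 0.48380357 -0.03230435  0.11783638] [ 9.99204795e-01 -3.98545474e-02  1.13729962e-03  3.14867967e-04] 0.04248815775149024 [ 0.5023311  -0.53110355  0.97896438]
```

View pics/s1c.png

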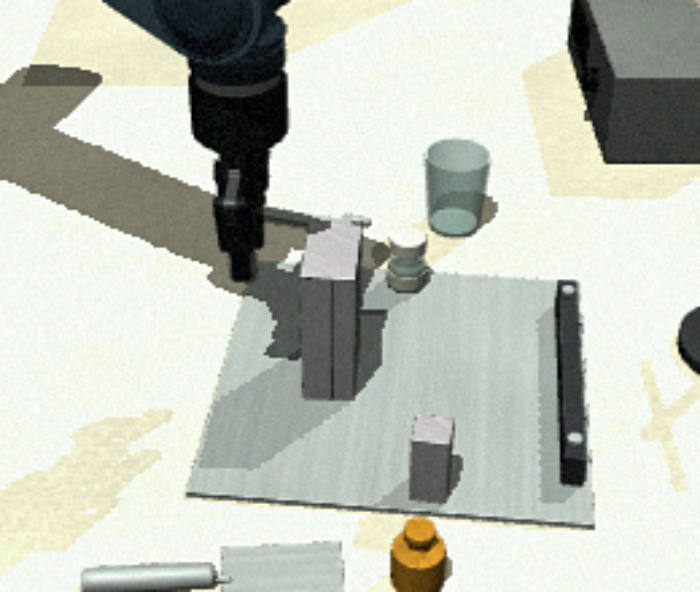

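The fingers are behind the mould, just below its top ((240,275) in the crop), with a clear push line. Pushing now.

Request:
jog_arm:
  plan:
    - {"translation":[12,-1,0],"claw":0.5}
    - {"translation":[12,-1,0],"claw":0.5}
    - {"translation":[6,-0.5,0],"claw":0.5}
    - {"translation":[6,-0.5,0],"claw":0.5}
    - {"translation":[6,-0.5,0],"claw":0.5}
    - {"translation":[6,-0.5,0],"claw":0.5}
    - {"translation":[6,-0.5,0],"claw":0.5}
    - {"translation":[6,-0.5,0],"claw":0.5}
    - {"translation":[6,-0.5,0],"claw":0.5}
    - {"translation":[6,-0.5,0],"claw":0.5}
    - {"translation":[6,-0.5,0],"claw":0.5}
    - {"translation":[6,-0.5,0],"claw":0.5}

```text
validation failed for argument at $.pl...
```

Run:
```python
from h import *
s=snap("side","s2");cv2.imwrite("pics/s2c.png",cv2.resize(cv2.convertScaleAbs(s[140:320,220:430,::-1],alpha=1.6),(600,514)))
```

```text
(no output)
```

View pics/s2c.png

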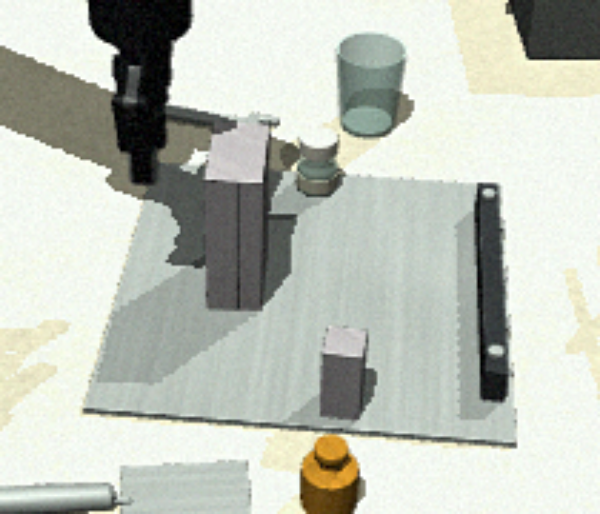

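The move was refused because the rows had no turn; the picture shows the scene unchanged. I'll resend it with turns.

Request:
jog_arm:
  plan:
    - {"translation":[12,-1,0],"turn":[0,0,0],"claw":0.5}
    - {"translation":[12,-1,0],"turn":[0,0,0],"claw":0.5}
    - {"translation":[6,-0.5,0],"turn":[0,0,0],"claw":0.5}
    - {"translation":[6,-0.5,0],"turn":[0,0,0],"claw":0.5}
    - {"translation":[6,-0.5,0],"turn":[0,0,0],"claw":0.5}
    - {"translation":[6,-0.5,0],"turn":[0,0,0],"claw":0.5}
    - {"translation":[6,-0.5,0],"turn":[0,0,0],"claw":0.5}
    - {"translation":[6,-0.5,0],"turn":[0,0,0],"claw":0.5}
    - {"translation":[6,-0.5,0],"turn":[0,0,0],"claw":0.5}
    - {"translation":[6,-0.5,0],"turn":[0,0,0],"claw":0.5}
    - {"translation":[6,-0.5,0],"turn":[0,0,0],"claw":0.5}
    - {"translation":[6,-0.5,0],"turn":[0,0,0],"claw":0.5}

```text
time: 4.42
ee_pos: [0.5672, -0.039, 0.1162]
tcp_rot: [0.999, -0.04, 0.0, -0.0]
contact_force: [0.2, -1.4, 0.1]
finger_gap: 0.0427
grasp_force: 0.0
```

Run:
```python
from h import *
s=snap("side","s3");cv2.imwrite("pics/s3c.png",cv2.resize(cv2.convertScaleAbs(s[140:320,220:430,::-1],alpha=1.6),(600,514)))
```

```text
(no output)
```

View pics/s3c.png

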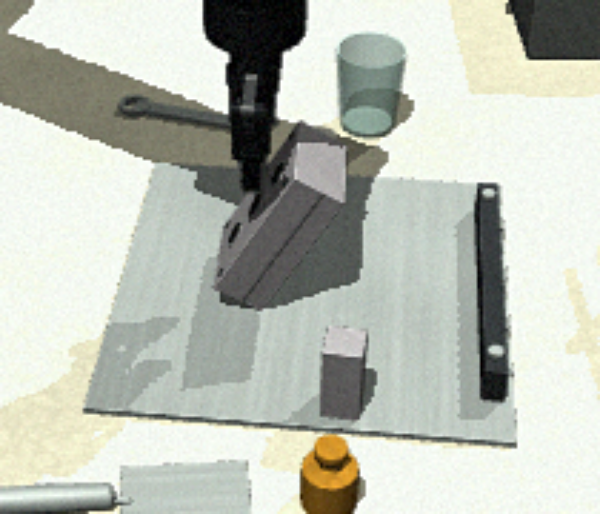

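The mould is caught mid-fall, leaning about 40° with the holes turning up. I'll back off, let it land, and look from above.

Request:
jog_arm:
  plan:
    - {"translation":[0,0,0],"turn":[0,0,0],"claw":0.5}
    - {"translation":[-20,2,10],"turn":[0,0,0],"claw":0.5}
    - {"translation":[-30,3,0],"turn":[0,0,0],"claw":0.5}
    - {"translation":[-30,3,0],"turn":[0,0,0],"claw":0.5}
    - {"translation":[-30,3,0],"turn":[0,0,0],"claw":0.5}
    - {"translation":[0,0,0],"turn":[0,0,0],"claw":0.5}

```text
time: 5.22
ee_pos: [0.4552, -0.0275, 0.1258]
tcp_rot: [0.999, -0.04, -0.0, -0.0]
contact_force: [0.1, -0.1, 1.0]
finger_gap: 0.0428
grasp_force: 0.0
```

Run:
```python
from h import *
a=snap("top","t4")[115:285,265:465,::-1];s=snap("side","s4")[140:320,220:430,::-1]
cv2.imwrite("pics/t4c.png",cv2.convertScaleAbs(np.vstack([cv2.resize(a,(440,374)),cv2.resize(s,(440,220))]),alpha=1.6))
print([look_for(c,"mould")[:1] for c in("top","side")])
```

```text
[[{'rect': [354.1, 187.2, 36.5, 60.3], 'confidence': 0.78}], [{'rect': [341.9, 234.1, 57.9, 35.1], 'confidence': 0.77}]]
```

View pics/t4c.png

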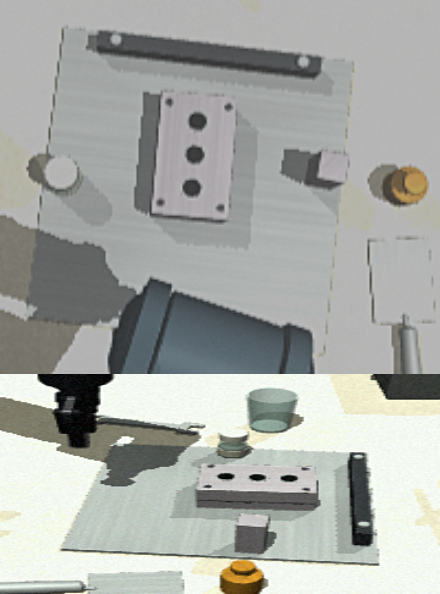

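It lies flat with holes up; top corners in the upper crop ≈ (162,91), (236,96), (228,221), (152,214).

Run:
```python
from h import *
P=np.array([ray("top",265+u/2.2,115+v/2.2,.051) for u,v in [(162,91),(236,96),(228,221),(152,214)]])
y=lambda d:np.degrees(np.arctan2(d[1],d[0]))
print(P.round(3),P.mean(0),"yaw",y(P[0]+P[1]-P[2]-P[3]))
t=np.radians(-6.3);X=np.array([np.cos(t),np.sin(t),0]);Y=np.array([-X[1],X[0],0]);o=np.array([.615,-.045,0])
for p in list(P)+[P.mean(0)]: print((1e3*(p-o)@X).round(1),(1e3*(p-o)@Y).round(1))
```

```text
[[ 0.711 -0.01   0.051]
 [ 0.707 -0.087  0.051]
 [ 0.576 -0.079  0.051]
 [ 0.582 -0.001  0.051]] [ 0.64411204 -0.04432392  0.051     ] yaw -3.9191711345237072
92.1 45.3
96.1 -32.1
-35.2 -38.1
-37.5 40.5
28.9 3.9
```

Request:
jog_arm:
  plan:
    - {"translation":[28,-3,-35],"turn":[0,0,-1.7],"claw":0.5}
    - {"translation":[28,-3,-35],"turn":[0,0,0],"claw":0.5}
    - {"translation":[28,-3,-34],"turn":[0,0,0],"claw":0.5}
    - {"translation":[10,-1.1,0],"turn":[0,0,0],"claw":0.5}
    - {"translation":[10,-1.1,0],"turn":[0,0,0],"claw":0.5}
    - {"translation":[5,-0.6,0],"turn":[0,0,0],"claw":0.5}
    - {"translation":[5,-0.6,0],"turn":[0,0,0],"claw":0.5}
    - {"translation":[5,-0.6,0],"turn":[0,0,0],"claw":0.5}
    - {"translation":[5,-0.6,0],"turn":[0,0,0],"claw":0.5}
    - {"translation":[5,-0.6,0],"turn":[0,0,0],"claw":0.5}
    - {"translation":[5,-0.5,0],"turn":[0,0,0],"claw":0.5}
    - {"translation":[5,-0.5,0],"turn":[0,0,0],"claw":0.5}
    - {"translation":[5,-0.5,0],"turn":[0,0,0],"claw":0.5}
    - {"translation":[2,-0.2,0],"turn":[0,0,0],"claw":0.5}
    - {"translation":[0,0,0],"turn":[0,0,0],"claw":0.5}

```text
time: 7.3
ee_pos: [0.601, -0.0434, 0.0228]
tcp_rot: [0.999, -0.054, -0.002, -0.0]
contact_force: [-7.4, 1.2, 4.8]
finger_gap: 0.0428
grasp_force: 3.4
```

Request:
jog_arm:
  plan:
    - {"translation":[2,-0.2,0],"turn":[0,0,0],"claw":0.5}
    - {"translation":[2,-0.2,0],"turn":[0,0,0],"claw":0.5}
    - {"translation":[2,-0.2,0],"turn":[0,0,0],"claw":0.5}
    - {"translation":[0,0,0],"turn":[0,0,0],"claw":0.5}

```text
time: 7.8
ee_pos: [0.607, -0.044, 0.0228]
tcp_rot: [0.999, -0.054, -0.002, -0.0]
contact_force: [-7.1, 0.5, 2.7]
finger_gap: 0.0429
grasp_force: 3.4
```

Request:
jog_arm:
  plan:
    - {"translation":[2,-0.2,0],"turn":[0,0,0],"claw":0.5}
    - {"translation":[0,0,0],"turn":[0,0,0],"claw":0.5}

```text
time: 8.05
ee_pos: [0.609, -0.0442, 0.0228]
tcp_rot: [0.999, -0.054, -0.002, -0.0]
contact_force: [-6.7, 0.3, 4.0]
finger_gap: 0.0429
grasp_force: 3.4
```

Request:
jog_arm:
  plan:
    - {"translation":[2,-0.2,0],"turn":[0,0,0],"claw":0.5}
    - {"translation":[0,0,0],"turn":[0,0,0],"claw":0.5}

```text
time: 8.3
ee_pos: [0.6105, -0.0444, 0.0228]
tcp_rot: [0.999, -0.054, -0.003, -0.0]
contact_force: [-8.4, 1.1, 6.3]
finger_gap: 0.0425
grasp_force: 4.4
```

Request:
jog_arm:
  plan:
    - {"translation":[1,-0.1,0],"turn":[0,0,0],"claw":0.5}
    - {"translation":[0,0,0],"turn":[0,0,0],"claw":0.5}

```text
time: 8.55
ee_pos: [0.6105, -0.0443, 0.0228]
tcp_rot: [0.999, -0.054, -0.004, -0.0]
contact_force: [-12.9, 1.1, 9.0]
finger_gap: 0.0427
grasp_force: 6.7
```

Request:
jog_arm:
  plan:
    - {"translation":[1,-0.1,0],"turn":[0,0,0],"claw":0.5}
    - {"translation":[0,0,0],"turn":[0,0,0],"claw":0.5}

```text
time: 8.8
ee_pos: [0.6104, -0.0443, 0.0228]
tcp_rot: [0.999, -0.054, -0.006, -0.0]
contact_force: [-17.6, 1.0, 13.4]
finger_gap: 0.0427
grasp_force: 9.0
```

Run:
```python
from h import *
a=snap("top","t5")[125:225,300:440,::-1]
cv2.imwrite("pics/t5c.png",cv2.convertScaleAbs(cv2.resize(a,(700,500),interpolation=cv2.INTER_CUBIC),alpha=1.6))
```

```text
(no output)
```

View pics/t5c.png

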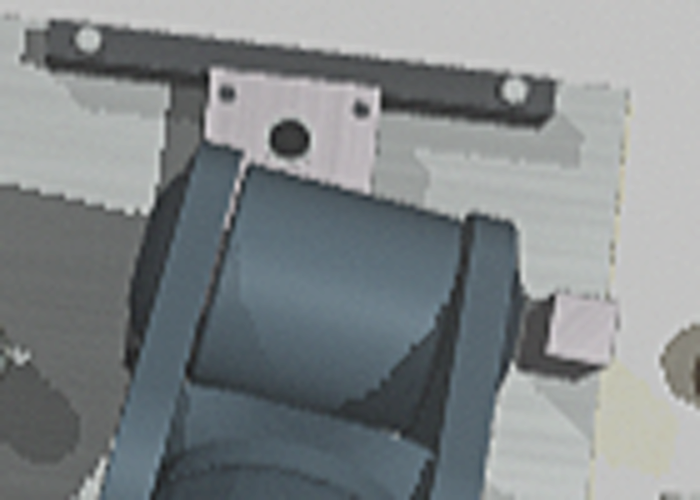

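The mould is stalled against the bar: its end edge runs (210,68)–(380,85), nearly parallel to the bar. I'll press slightly more to square it, then retreat.

Request:
jog_arm:
  plan:
    - {"translation":[2,-0.2,0],"turn":[0,0,0],"claw":0.5}
    - {"translation":[0,0,0],"turn":[0,0,0],"claw":0.5}
    - {"translation":[-2,0.2,0],"turn":[0,0,0],"claw":0.5}
    - {"translation":[-3,0.3,0],"turn":[0,0,0],"claw":0.5}
    - {"translation":[-10,1,0],"turn":[0,0,0],"claw":0.5}
    - {"translation":[-30,3,0],"turn":[0,0,0],"claw":0.5}
    - {"translation":[-30,3,20],"turn":[0,0,0],"claw":0.5}
    - {"translation":[-30,3,40],"turn":[0,0,0],"claw":0.5}
    - {"translation":[-30,3,40],"turn":[0,0,0],"claw":0.5}
    - {"translation":[0,0,0],"turn":[0,0,0],"claw":0.5}
    - {"translation":[0,0,0],"turn":[0,0,0],"claw":0.5}

```text
time: 10.22
ee_pos: [0.4818, -0.0318, 0.1222]
tcp_rot: [0.999, -0.055, 0.0, 0.0]
contact_force: [0.0, 0.9, 0.0]
finger_gap: 0.0428
grasp_force: 0.0
```

Run:
```python
from h import *
a=snap("top","t6")[125:225,300:440,::-1]
cv2.imwrite("pics/t6c.png",cv2.convertScaleAbs(cv2.resize(a,(700,500),interpolation=cv2.INTER_CUBIC),alpha=1.6))
print(get_obs()["contact_force"])
```

```text
[-0.41165584  0.92366954  0.26898723]
```

View pics/t6c.png

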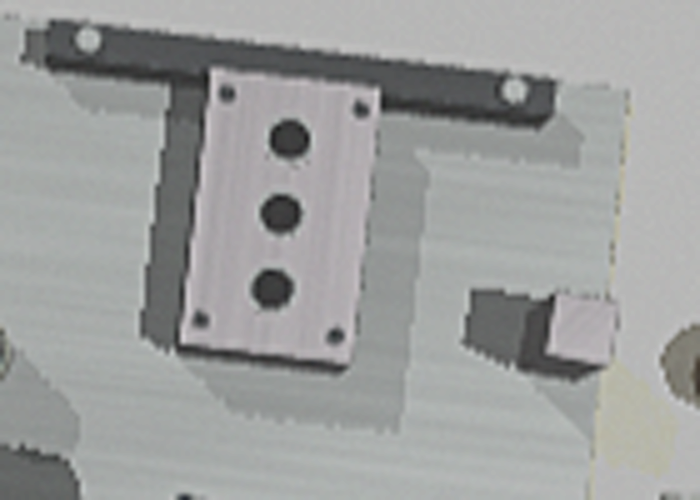

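The mould lies holes-up against the bar. The hole line (272,289)–(290,138) is about 6.8° off the image vertical, which agrees with the plate's yaw (about 6.3°). Nothing is touching it, so I'm handing in.

```bash
python3 -c "
from station import arm
print(arm.finish_job())"
```

```text
the job is handed in; nothing more can be done
None
```

I handed the job in at about 10 s of the 48 s: the mould lies flat with the filling holes up, its former top end square against the stop bar, and the robot is clear of it (the judge's result was not shown).

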